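# Gauge the wear of a cross-grinder wheel

## Robot

A 7-joint arm with a two-finger parallel gripper is mounted at the origin on the work surface. World frame = base frame: x ahead of the robot, y to its left, z up, the work surface at z = 0. Lengths are in m, angles in rad, forces in N, time in s.
With the tool pointing down it reaches from about 0.35 to 0.9 m from the base axis. Payload 8.1 kg.
Tool frame: the origin (TCP) lies between the finger pads; the fingertips stand 11 mm ahead of it and the grasp point (between the pads) lies 8 mm behind it (manip.finger_overhang is the distance from the TCP to the fingertips, in m); z points along the fingers, x is the direction in which the jaws open and shut, and the axes are right-handed (so a half turn about z gives the same grasp; the last joint's range is limited). The gripper opens to 92 mm and grips with 3 to 60 N. Pads are 19 mm wide; open, the fingers measure 130 mm over their backs; the gripper's body (75 mm by 190 mm) begins 47 mm behind the grasp point.
Start: joints at [-1.266, 0.434, 0.025, 1.573, -0.012, 1.134, -0.075], TCP at [0.248, 0.574, 0.238] pointing down, gripper open.
Joint ranges: [-2.62, 2.62], [-0.44, 2.09], [-1.27, 1.32], [0.08, 2.57], [-1.32, 4.46], [0.12, 2], [-2.74, 2.74]. Speed limits (rad/s): [2.22, 2.22, 3.01, 3.01, 3.14, 3.14, 3.14].

## Interface

Orientations are given as a unit quaternion [x, y, z, w].
In Python, from workcell import manip gives the robot as it stands.
- The arm moves only by the shell command python3 -m handwheel 'ROWS'. ROWS is JSON, a list of rows, each a list of 3 entries, a list of its own where there are three numbers: the shift along the world's x, y, z in m, then the turn, a rotation vector about the world's x, y, z in rad, then the gripper's target within -1 to 1 (fully open at 1, half-way at 0, shut at -1). A call has 1 to 10 rows; each row is the pose to reach, as a shift and turn from the pose measured when the call began; what a row does not reach only later rows make up. A row lasts 1/10 s, in which the tool goes at most 50 mm and 8.59 degrees, less where a joint would pass 70% of its speed; a pose out of reach is approached as far as the arm can. A call with a gripper value outside its range is refused whole. The fingers move at their own pace and stop on an object; the grip force is fixed at half the most. Time passes only in rows, so rows that repeat a pose let the fingers close. It gives the time, the measured TCP pose, the force and the opening at its end, in the units of the state.
- manip.state(): the state, without advancing time (a new reading comes with each control period).
- manip.camera(name): name is "scene" or "top" or "wrist"; returns the picture (480x640x3 uint8, red, green, blue); there is no depth.
- manip.get_calibration(name): a dict with "fx", "fy", "cx", "cy" (pixels), "R" (3x3) and "t" (3): a world point X has camera coordinates R X + t. Camera axes: x right, y down, z forward; pixel columns grow to the right and rows downward; lengths in m; the calibration is good to about 2 mm. The wrist camera is an equidistant fisheye: a pixel r from the principal point sees the ray r / f radians off the axis. A picture is of the moment at which its call begins: read the wrist's pose just before it. get_calibration takes no time and is no camera call; for the wrist camera it gives the pose at the moment of the call.
- manip.close_job(): hands the job in, once; it reports no verdict.
The state is a dict: "clock": time; "joint_pos": joint angles; "joint_vel": joint speeds; "tau": joint torques, N m; "tool_pos": TCP position; "ee_rot": TCP orientation; "ft_force": force on the tool from outside, world axes, zero at the start; "moment": the same for the moment, N m; "gripper_width": finger opening in m.
Only numpy, scipy, OpenCV 4.12 (cv2) and the standard library are available. Lean on these libraries where they do the work, as an engineer would, in place of code of your own. Each camera call takes 0.05 s, during which the arm holds its last target.

## Task

The skate shop's cross grinder has just had its wheel dressed: by the red handle on its handwheel, turn the wheel by hand through a full turn, either way, bringing the handle back round to where it started, to see that it runs free. Then take the yellow-handled wear gauge from its wooden rest and push it down the guide tube in the guard until its collar stops on the tube's mouth, so that the wheel sets the sliding pin. Draw it out without disturbing the pin, leave the other things on the bench alone, and finish while holding the gauge level and still in the air with its tip over the teal bench mat, at least a hand's breadth (12 cm) above it, ready to be read.

Things in the scene. Friction and masses are not known exactly. Their poses are not given: they have to be found in the camera images.
- grinder: Fixed bench grinder: grey base 210 x 300 mm, motor on its +y side (top at 226 mm), red wheel guard (radius 98, 46 thick, top 228 mm) in the plane y = 0, work rest on the +x side. Origin on the bench below the wheel's centre; z up, y along the spindle to the motor. Spindle axis 130 mm up; wheel radius 80. On the -y side a black handwheel (radius 58, y = -48 to -70 mm) with a red handle.
- spindle (a joint): Angle q of wheel, handwheel and handle about the grinder's y axis, rad, no end stops: 0 with the handle straight above the axis, growing from the top towards the grinder's +x. The handle's middle is at (42 sin q, -120, 130 + 42 cos q) mm in the grinder's frame. Light friction (0.07 N m, 2 N at the handle); it stays where it is left.
- handle_mid (a point): Middle of the red revolving handle: level cylinder along the grinder's y axis, 20 mm diameter, 80 mm long, standing out on the -y side of the handwheel, its middle 50 mm clear of the handwheel. The sleeve spins freely on its own pin, so a gripper holding it can go round the circle without turning.
- spindle_axis (a point): Fixed point on the spindle axis, level with the middle of the handle along y: centre of the handle's circle (radius 42 mm, in the grinder's x-z plane).
- guide_tube: Steel guide tube fixed in the guard, rising 42 degrees above level towards the grinder's +x. Origin at the centre of its mouth (108, 0, 227 mm in the grinder's frame); z points out of the mouth along the bore. Bore 13 mm diameter, flared over the last 12 mm to 27 mm inside, 36 mm outside at the mouth. The wheel's rim is 65 mm down from the mouth.
- gauge: Loose wear gauge, about 130 g. Origin on its axis at the collar's front (seating) face; x along the axis to the tip; z up as it lies in the rest. Sliding brass pin with red and green bands (5.6 mm diameter, tip at x = 79 mm when fully out), steel stem 9 mm diameter, x = 0 to 52; steel collar 34 mm diameter, x = -6 to 0; yellow handle 16 x 16 mm, x = -94 to -6 (end cap to -98).
- pin (a joint): How far the gauge's pin has been pushed into the stem, m: 0 fully out, 0.022 fully in. Friction (2 N) holds it wherever it is left. With the collar seated on the guide tube the wheel has pushed it to 0.014; knocking it further in spoils the reading.
- pin_tip (a point): Tip of the gauge's pin.
- rest: Fixed wooden rest; the gauge lies in it level, axis 60 mm above the bench. Base 170 x 60 x 10 mm, origin on the bench below its centre, x as the gauge's. Two notched uprights 8 mm thick, 40 mm wide, 62 to 66 mm high at x = -62 (under the handle's tail) and +60 mm (under the stem). The collar's face lies at about x = +30, so the middle of the handle is free between them.
- mat: Fixed teal rubber bench mat, 160 (x) x 130 (y) x 3 mm, origin under its centre on the bench, z up.
- oil_bottle: Bystander: closed blue bottle, 56 mm diameter, 170 mm high, origin under its foot.
- rivet_jar: Bystander: jar with a steel cap, 66 mm diameter, 75 mm high.
- spare_wheel: Bystander: white grinding wheel lying flat, 140 mm diameter, 20 mm high.
- hone: Bystander: grey honing stone lying on the bench, 110 x 35 x 22 mm.
- screwdriver: Bystander: orange-handled screwdriver lying on the bench.
Things that resemble listed ones, but are neither listed nor needed, are in the scene too. What is shaped like the gauge but blue is not meant.

How it is judged:
By the outcome, as a careful person would: the job done as asked, in the order asked, and still so for the second after the job is handed in, while the arm keeps its last pose, push and grip.
It also fails if it takes over 72 s, if anything falls off the work surface, if the arm or the gripper's body presses on something with over 40 N, if the wrist force passes 120 N, or if a joint passes its speed limit or range.

## Working session

There is one attempt and no reset: what is moved stays moved. The work goes in short steps, Python scripts to look and compute and a shell command to move; the robot and the scene stay as the last step left them, time stands still between calls to the robot, and variables do not carry over. Pictures are saved under pics/ and viewed, and the job is handed in when it is done.

```bash
ls; mkdir -p pics; python3 - <<'E'
from workcell import manip
import cv2
print(manip.state())
for n in ["scene","top","wrist"]:
    c=manip.get_calibration(n); print(n,c)
    im=manip.camera(n); cv2.imwrite(f"pics/{n}0.png",im[:,:,::-1])
E
```

```text
pics
{'clock': 0.0, 'joint_pos': array([-1.26563043,  0.43523197,  0.0249812 ,  1.57408587, -0.01157912,
        1.13400592, -0.07509493]), 'joint_vel': array([ 0.00084872,  0.00067411, -0.00079076, -0.00067377,  0.0002893 ,
        0.00043619, -0.00054095]), 'tau': array([ 2.79831856e-04, -6.67848086e+01,  9.85180065e-01, -3.14450061e+01,
       -6.04993757e-02,  4.27959440e-02,  1.55881994e-04]), 'tool_pos': array([0.24771625, 0.57327751, 0.23694383]), 'ee_rot': array([ 8.35648418e-01,  5.49264137e-01, -6.13548386e-04,  5.02812324e-04]), 'ft_force': array([-0.17647342, -0.08235539,  0.38522071]), 'moment': array([ 0.03939363, -0.00700161, -0.02252578]), 'gripper_width': 0.0917346144933497}
scene {'fx': 440.55655371890776, 'fy': 440.55655371890776, 'cx': 311.1047883999262, 'cy': 235.6240973590784, 'R': array([[-0.62634655,  0.77951767, -0.00649636],
       [ 0.54319849,  0.4304553 , -0.72086312],
       [-0.55912914, -0.45503894, -0.69304701]]), 't': array([ 0.34050739, -0.16648276,  1.46572973])}
top {'fx': 437.15482252870805, 'fy': 437.15482252870805, 'cx': 317.6544864910221, 'cy': 238.12635249671305, 'R': array([[-0.02136705, -0.99972882,  0.00925911],
       [-0.98931247,  0.0198065 , -0.14445949],
       [ 0.14423692, -0.01224683, -0.98946739]]), 't': array([-0.01419417,  0.52847534,  1.08380334])}
wrist {'fx': 371.64829954431775, 'fy': 371.64829954431775, 'cx': 318.72703084980276, 'cy': 242.1134236533659, 'R': array([[ 3.97152049e-01,  9.17752571e-01, -6.84358681e-04],
       [ 8.79894491e-01, -3.80557009e-01,  2.84538306e-01],
       [ 2.60875324e-01, -1.13607135e-01, -9.58664427e-01]]), 't': array([-0.62475696, -0.0358201 ,  0.39108878])}
```

View pics/scene0.png

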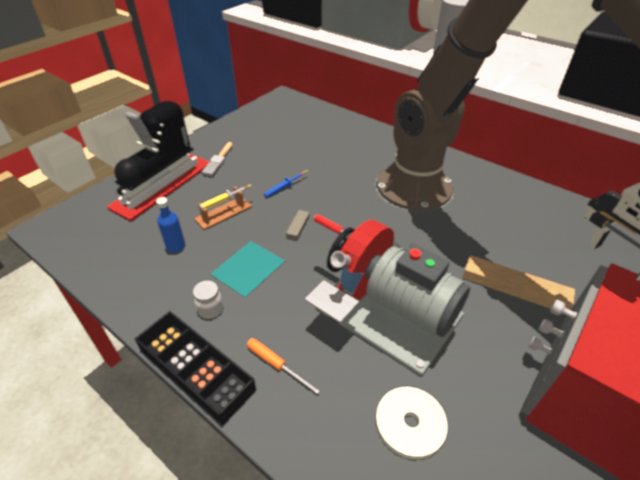

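View pics/top0.png

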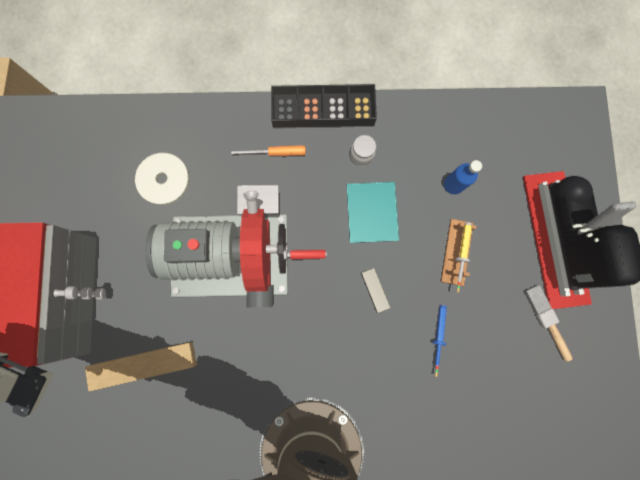

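View pics/wrist0.png

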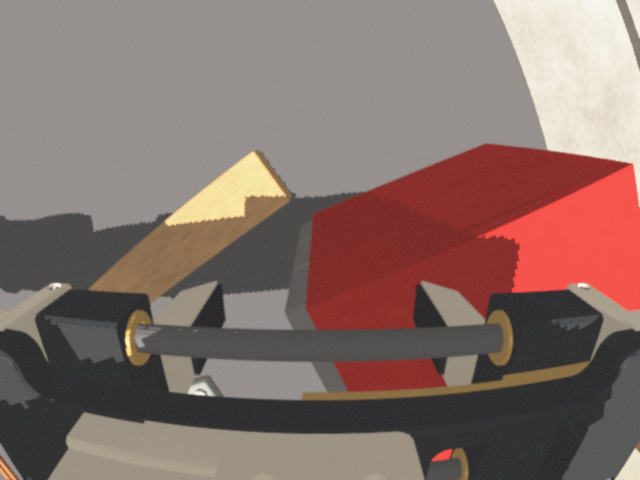

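The top view shows the grinder's handle at about (310,254), the tube at (252,200), the gauge at (463,255) and the mat at (373,212). I'll zoom in on these.

```bash
python3 - <<'E'
import cv2, numpy as np
t=cv2.imread("pics/top0.png"); s=cv2.imread("pics/scene0.png")
a=cv2.resize(t[170:320,220:340],None,fx=4,fy=4,interpolation=cv2.INTER_CUBIC)
b=cv2.resize(t[210:300,420:500],None,fx=4,fy=4,interpolation=cv2.INTER_CUBIC)
cv2.imwrite("pics/za.png",a)
cv2.imwrite("pics/zb.png",b)
cv2.imwrite("pics/zc.png",cv2.resize(s[200:330,290:420],None,fx=4.5,fy=4.5,interpolation=cv2.INTER_CUBIC))
cv2.imwrite("pics/zd.png",cv2.resize(s[170:240,180:320],None,fx=5,fy=5,interpolation=cv2.INTER_CUBIC))
E
```

```text
(no output)
```

View pics/za.png

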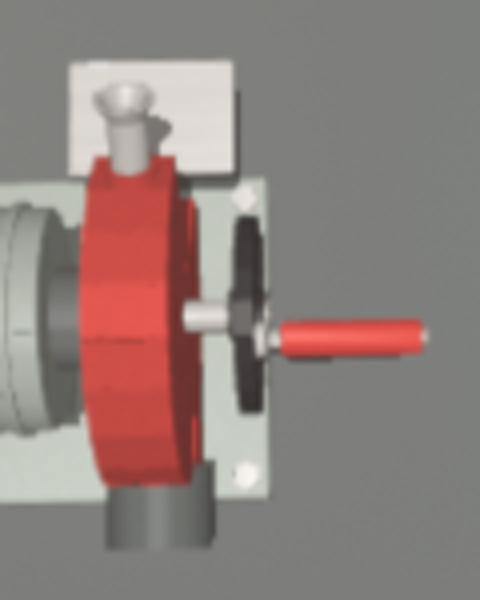

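View pics/zb.png

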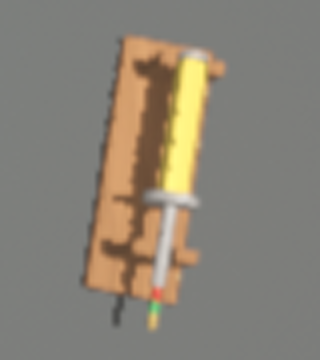

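View pics/zc.png

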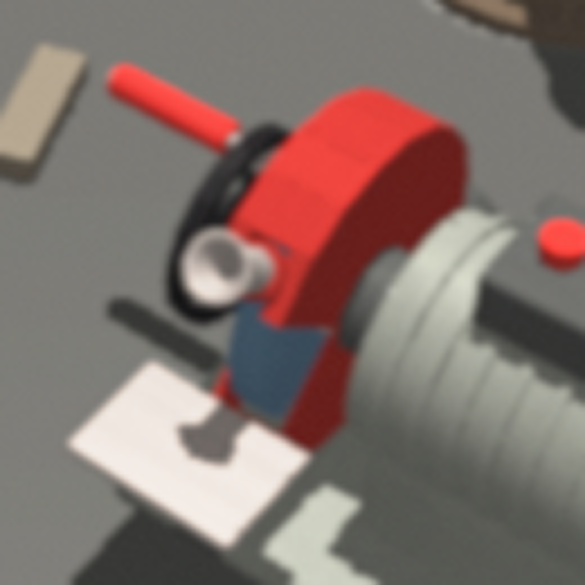

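View pics/zd.png

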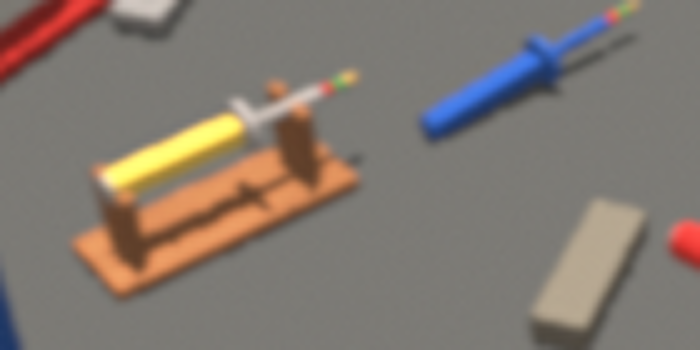

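```bash
cat > h.py <<'E'
import cv2, numpy as np
from workcell import manip
def P(n):
    c=manip.get_calibration(n); K=np.array([[c['fx'],0,c['cx']],[0,c['fy'],c['cy']],[0,0,1]])
    return K@np.c_[c['R'],c['t']]
def tri(ps,pt):
    X=cv2.triangulatePoints(P('scene'),P('top'),np.array(ps,float).reshape(2,1),np.array(pt,float).reshape(2,1)).ravel(); X=X[:3]/X[3]
    e=[np.round((lambda v:v[:2]/v[2])(P(n)@np.r_[X,1])-p,2) for n,p in (('scene',ps),('top',pt))]
    return X,e
def ray(n,p,z):
    c=manip.get_calibration(n); d=c['R'].T@np.array([(p[0]-c['cx'])/c['fx'],(p[1]-c['cy'])/c['fy'],1]); o=-c['R'].T@c['t']
    return o+d*(z-o[2])/d[2]
def ends(im,lo,hi,box):
    x0,y0,x1,y1=box; hsv=cv2.cvtColor(im,cv2.COLOR_BGR2HSV)[y0:y1,x0:x1]
    m=cv2.inRange(hsv,lo,hi)
    n,l,st,_=cv2.connectedComponentsWithStats(m); k=1+np.argmax(st[1:,4]); 
    ys,xs=np.nonzero(l==k); p=np.c_[xs,ys]+[x0,y0]; c=p.mean(0); u,s,v=np.linalg.svd(p-c); d=v[0]; t=(p-c)@d
    return c, c+d*(t.min()-.3), c+d*(t.max()+.3), len(p)
E
python3 - <<'E'
from h import *
np.set_printoptions(precision=4,suppress=True)
t=cv2.imread("pics/top0.png"); s=cv2.imread("pics/scene0.png")
R=((0,150,100),(6,255,255))
ht=ends(t,*R,(284,245,335,265)); hs=ends(s,*R,(310,210,344,238))
print(ht,hs)
Y=((20,120,100),(35,255,255))
gt=ends(t,*Y,(440,215,490,265)); gs=ends(s,*Y,(190,180,240,220)); print(gt,gs)
print("handle c",tri(hs[0],ht[0]))
for a in (1,2):
  for b in (1,2): print('h',a,b,tri(hs[a],ht[b]),'g',tri(gs[a],gt[b]))
print("gc",tri(gs[0],gt[0]))
print("mouth",tri((338.2,258.9),(251,194.5)))
print("tip",tri((180+351/5,170+76/5),(420+152/4,210+328/4)), ray('top',(420+152/4,210+328/4),.06))
print("collar",tri((180+245/5,170+116/5),(420+172/4,210+200/4)),ray('top',(463,260),.06))
M=((80,100,60),(95,255,255))
hsv=cv2.cvtColor(t,cv2.COLOR_BGR2HSV); m=cv2.inRange(hsv,*M)[170:255,335:410]; ys,xs=np.nonzero(m)
r=cv2.minAreaRect(np.c_[xs+335,ys+170].astype(np.int32)); print("mat",r,ray('top',r[0],.003),[ray('top',q,.003) for q in cv2.boxPoints(r)])
E
```

```text
(array([308.127 , 254.1389]), array([324.4285, 253.1832]), array([289.5954, 255.2253]), 252) (array([327.6287, 223.2921]), array([314.5146, 216.2711]), array([340.3547, 230.1053]), 202)
(array([465.5061, 240.1174]), array([467.865 , 224.6759]), array([462.9643, 256.7563]), 247) (array([215.1848, 200.2772]), array([228.1385, 194.5703]), array([202.2257, 205.9865]), 184)
handle c (array([ 0.4736, -0.0018,  0.1669]), [array([0.26, 0.03]), array([ 0.24, -0.17])])
h 1 1 (array([ 0.4755, -0.0398,  0.1703]), [array([0.83, 0.09]), array([ 0.76, -0.55])]) g (array([ 0.5221, -0.3573,  0.1243]), [array([-10.7 ,  -3.46]), array([-10.3 ,   7.97])])
h 1 2 (array([0.4892, 0.0116, 0.2073]), [array([14.24,  0.27]), array([ 12.25, -10.27])]) g (array([ 0.4685, -0.3848,  0.0654]), [array([-0.71, -0.17]), array([-0.68,  0.58])])
h 2 1 (array([ 0.4622, -0.0102,  0.1381]), [array([-12.61,  -2.13]), array([-12.19,   6.96])]) g (array([ 0.5511, -0.4052,  0.0635]), [array([-0.05, -0.01]), array([-0.05,  0.04])])
h 2 2 (array([0.473 , 0.0386, 0.1668]), [array([0.97, 0.07]), array([ 0.88, -0.6 ])]) g (array([ 0.4988, -0.4329,  0.0064]), [array([10.05,  2.01]), array([ 9.15, -8.99])])
gc (array([ 0.5108, -0.3949,  0.065 ]), [array([-0.47, -0.12]), array([-0.43,  0.38])])
mouth (array([0.5993, 0.1194, 0.2245]), [array([0.04, 0.  ]), array([ 0.03, -0.02])])
tip (array([ 0.3836, -0.3723,  0.055 ]), [array([0.26, 0.05]), array([ 0.26, -0.22])]) [ 0.383 -0.37   0.06 ]
collar (array([ 0.4615, -0.3858,  0.0653]), [array([-0.13, -0.03]), array([-0.12,  0.1 ])]) [ 0.4622 -0.388   0.06  ]
mat ((371.85284423828125, 207.61509704589844), (48.82344055175781, 47.69407272338867), 87.51044464111328) [ 0.6129 -0.1725  0.003 ] [array([ 0.6786, -0.1078,  0.003 ]), array([ 0.6819, -0.2369,  0.003 ]), array([ 0.5483, -0.2363,  0.003 ]), array([ 0.5452, -0.1093,  0.003 ])]
```

```bash
python3 - <<'E'
from h import *
np.set_printoptions(precision=4,suppress=True)
z=lambda x,y:(220+x/4,170+y/4)
a=ray('top',z(267,178),.012); b=ray('top',z(268,497),.012); print(a,b,np.degrees(np.arctan2((a-b)[1],(a-b)[0])))
a=ray('top',z(0,500),.012); print(a,b, np.degrees(np.arctan2(*(b-a)[[0,1]])))
c=manip.get_calibration('wrist'); print('campos',-c['R'].T@c['t'])
# handwheel rim top view x extents centre
print(ray('top',z(247,313),.13), ray('top',z(125,98),.227), ray('scene',(338.2,258.9),.227))
s=cv2.imread("pics/scene0.png")
E
python3 -m handwheel '[[[0,0,0.05],[0,0,0],1],[[0,0,0.1],[0,0,0],1],[[0.01,-0.02,0.14],[0,0,-0.1],1],[[0.026,-0.06,0.14],[0,0,-0.2],1],[[0.042,-0.1,0.14],[0,0,-0.3],1],[[0.058,-0.14,0.14],[0,0,-0.4],1],[[0.074,-0.18,0.14],[0,0,-0.5],1],[[0.09,-0.22,0.14],[0,0,-0.6],1],[[0.106,-0.26,0.14],[0,0,-0.7],1],[[0.122,-0.3,0.14],[0,0,-0.8],1]]'
```

```text
[0.5968 0.055  0.012 ] [0.3873 0.0567 0.012 ] -0.4634055657541393
[0.389 0.229 0.012] [0.3873 0.0567 0.012 ] -179.42145582598212
campos [0.1776 0.6042 0.3848]
[0.4924 0.0607 0.13  ] [0.5986 0.1186 0.227 ] [0.6014 0.1206 0.227 ]
clock: 1.15
tool_pos: [0.37, 0.2715, 0.377]
ee_rot: [0.984, 0.178, -0.001, 0.0]
ft_force: [0.4, -0.4, -0.3]
gripper_width: 0.0918
```

```bash
python3 - <<'E'
from h import *
from scipy.spatial.transform import Rotation as R
s=manip.state(); T=R.from_euler('x',.26)*R.from_matrix(np.diag([1,-1,-1]))
print((T*R.from_quat(s['ee_rot']).inv()).as_rotvec(), np.array([.4735,-.035,.257])-s['tool_pos'])
E
```

```text
[ 0.25738398  0.04536024 -0.35702548] [ 0.10351308 -0.30654461 -0.12003772]
```

```bash
python3 -m handwheel '[[[0.015,-0.04,0],[0.03,0.005,-0.05],1],[[0.03,-0.08,0],[0.06,0.01,-0.09],1],[[0.045,-0.12,0],[0.09,0.015,-0.14],1],[[0.06,-0.17,0],[0.12,0.02,-0.19],1],[[0.075,-0.215,-0.01],[0.16,0.028,-0.23],1],[[0.09,-0.26,-0.03],[0.2,0.035,-0.28],1],[[0.1035,-0.29,-0.06],[0.23,0.041,-0.32],1],[[0.1035,-0.3065,-0.09],[0.257,0.0454,-0.357],1],[[0.1035,-0.3065,-0.115],[0.257,0.0454,-0.357],1],[[0.1035,-0.3065,-0.12],[0.257,0.0454,-0.357],1]]'
python3 - <<'E'
from h import *
c=manip.get_calibration('wrist'); im=manip.camera('wrist'); cv2.imwrite('pics/w1.png',im[:,:,::-1])
print(manip.state()['tool_pos'],manip.state()['joint_pos'])
import pickle; pickle.dump(c,open('w1.pkl','wb'))
E
```

```text
clock: 2.15
tool_pos: [0.4718, -0.0355, 0.2545]
ee_rot: [0.992, -0.001, -0.002, -0.129]
ft_force: [0.2, 0.1, 0.8]
gripper_width: 0.0918
[ 0.47235832 -0.03474202  0.25536521] [-0.44032807  0.23497421  0.73132605  1.9260122  -0.44355215  1.15819955
  0.48693827]
```

View pics/w1.png

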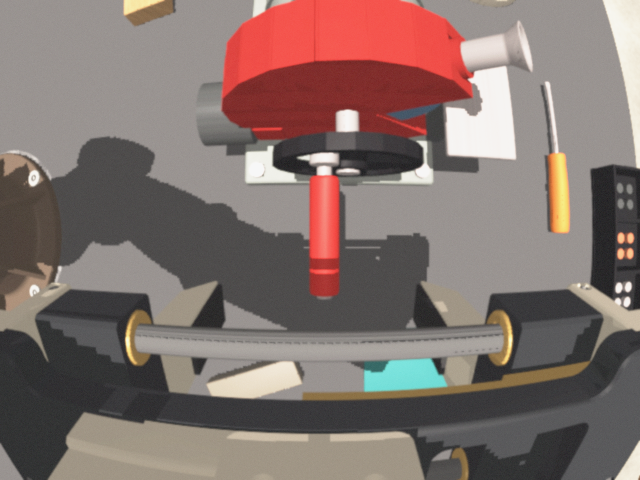

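The wrist view shows the handle from (325,180) to (325,292), midway between the fingers, and the hub at (347,122).

```bash
cat >> h.py <<'E'
def wray(c,p,z=None,y=None):
    v=np.array([(p[0]-c['cx'])/c['fx'],(p[1]-c['cy'])/c['fy']]); th=np.hypot(*v); d=np.r_[v/th*np.sin(th),np.cos(th)]
    d=c['R'].T@d; o=-c['R'].T@c['t']
    return o+d*((z-o[2])/d[2] if z is not None else (y-o[1])/d[1])
E
python3 - <<'E'
from h import *
import pickle; c=pickle.load(open('w1.pkl','rb'))
np.set_printoptions(precision=4,suppress=True)
print('handle ends',wray(c,(324.5,178),z=.167),wray(c,(325,292),z=.167))
print('hub',wray(c,(347,122),z=.13),'mouth',wray(c,(517,47),z=.227))
print('rim',wray(c,(274,152),z=.13),wray(c,(423,152),z=.13))
E
```

```text
handle ends [0.476  0.0376 0.167 ] [ 0.4761 -0.0397  0.167 ]
hub [0.4945 0.0886 0.13  ] mouth [0.5957 0.1169 0.227 ]
rim [0.4367 0.0642 0.13  ] [0.5557 0.0654 0.13  ]
```

```bash
python3 -m handwheel '[[[0.002,0.008,-0.03],[0,0,0],1],[[0.002,0.016,-0.06],[0,0,0],1],[[0.002,0.023,-0.085],[0,0,0],1],[[0.002,0.026,-0.096],[0,0,0],1],[[0.002,0.026,-0.096],[0,0,0],-1],[[0.002,0.026,-0.096],[0,0,0],-1],[[0.002,0.026,-0.096],[0,0,0],-1],[[0.002,0.026,-0.096],[0,0,0],-1],[[0.002,0.026,-0.096],[0,0,0],-1],[[0.002,0.026,-0.096],[0,0,0],-1]]'
python3 - <<'E'
from h import *
im=manip.camera('wrist'); cv2.imwrite('pics/w2.png',im[:,:,::-1])
s=manip.state();print(s)
E
```

```text
clock: 3.2
tool_pos: [0.4745, -0.0089, 0.1597]
ee_rot: [0.992, -0.0, -0.002, -0.129]
ft_force: [0.4, -0.8, -0.4]
gripper_width: 0.0482
{'clock': 3.25, 'joint_pos': array([-0.41312982,  0.35906952,  0.66576787,  2.05404389, -0.58855669,
        0.95627845,  0.61002521]), 'joint_vel': array([ 0.00110754,  0.00349723, -0.00098911,  0.00402277, -0.00035936,
       -0.00125918,  0.00083998]), 'tau': array([ 7.28945044e-03, -4.63347173e+01,  6.59374282e+00, -2.39991814e+01,
       -1.09093096e+00,  1.01696257e+00, -1.31261416e-02]), 'tool_pos': array([ 0.47447762, -0.00882991,  0.15959289]), 'ee_rot': array([ 9.91584372e-01, -4.82662237e-04, -1.69374505e-03, -1.29450112e-01]), 'ft_force': array([-0.12530785, -0.08424864,  0.36046175]), 'moment': array([-0.38261394,  0.0661494 , -0.02649542]), 'gripper_width': 0.044424657001062844}
```

View pics/w2.png

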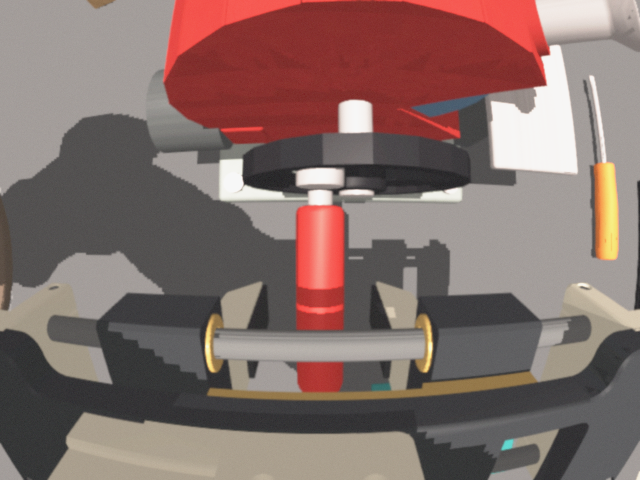

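The handle lies centred between the pads and the fingers are still closing.

```bash
python3 -m handwheel '[[[0,0,0],[0,0,0],-1],[[0,0,0],[0,0,0],-1],[[0,0,0],[0,0,0],-1],[[0,0,0],[0,0,0],-1],[[0,0,0],[0,0,0],-1],[[0,0,0],[0,0,0],-1]]'
python3 - <<'E'
import numpy as np
q0=-.46;c=.042
for i in range(0,41):
    q=q0+2*np.pi*i/36
    print(i,round(np.degrees(q)),np.round([c*(np.sin(q)-np.sin(q0)),c*(np.cos(q)-np.cos(q0))],4))
E
```

```text
clock: 3.85
tool_pos: [0.4746, -0.0089, 0.1595]
ee_rot: [0.992, -0.0, -0.002, -0.129]
ft_force: [2.6, -0.3, -2.6]
gripper_width: 0.0192
0 -26 [0. 0.]
1 -16 [0.0068 0.0027]
2 -6 [0.014  0.0041]
3 4 [0.0213 0.0043]
4 14 [0.0286 0.0032]
5 24 [0.0355 0.0008]
6 34 [ 0.0419 -0.0027]
7 44 [ 0.0476 -0.0072]
8 54 [ 0.0525 -0.0127]
9 64 [ 0.0563 -0.019 ]
10 74 [ 0.0589 -0.0258]
11 84 [ 0.0604 -0.033 ]
12 94 [ 0.0606 -0.0403]
13 104 [ 0.0595 -0.0475]
14 114 [ 0.0571 -0.0545]
15 124 [ 0.0536 -0.0609]
16 134 [ 0.049  -0.0666]
17 144 [ 0.0435 -0.0715]
18 154 [ 0.0373 -0.0753]
19 164 [ 0.0305 -0.0779]
20 174 [ 0.0233 -0.0794]
21 184 [ 0.016  -0.0795]
22 194 [ 0.0087 -0.0784]
23 204 [ 0.0018 -0.0761]
24 214 [-0.0046 -0.0726]
25 224 [-0.0103 -0.068 ]
26 234 [-0.0152 -0.0625]
27 244 [-0.019  -0.0563]
28 254 [-0.0217 -0.0495]
29 264 [-0.0231 -0.0423]
30 274 [-0.0233 -0.035 ]
31 284 [-0.0222 -0.0277]
32 294 [-0.0198 -0.0208]
33 304 [-0.0163 -0.0144]
34 314 [-0.0117 -0.0086]
35 324 [-0.0063 -0.0038]
36 334 [-0.  0.]
37 344 [0.0068 0.0027]
38 354 [0.014  0.0041]
39 364 [0.0213 0.0043]
40 374 [0.0286 0.0032]
```

```bash
python3 -m handwheel '[[[0.0068,0,0.0027],[0,0,0],-1],[[0.014,0,0.0041],[0,0,0],-1],[[0.0213,0,0.0043],[0,0,0],-1],[[0.0286,0,0.0032],[0,0,0],-1],[[0.0355,0,0.0008],[0,0,0],-1]]'
```

```text
clock: 4.35
tool_pos: [0.5112, -0.0089, 0.1604]
ee_rot: [0.992, -0.0, -0.001, -0.129]
ft_force: [-1.5, -0.7, -1.0]
gripper_width: 0.019
```

```bash
python3 -m handwheel '[[[0.0053,0,-0.0036],[0,0,0],-1],[[0.011,0,-0.0081],[0,0,0],-1],[[0.0159,0,-0.0136],[0,0,0],-1],[[0.0197,0,-0.0199],[0,0,0],-1],[[0.0223,0,-0.0267],[0,0,0],-1],[[0.0238,0,-0.0339],[0,0,0],-1],[[0.024,0,-0.0412],[0,0,0],-1]]'
```

```text
clock: 5.05
tool_pos: [0.5357, -0.0089, 0.1186]
ee_rot: [0.992, -0.0, -0.001, -0.129]
ft_force: [1.3, -0.1, 2.1]
gripper_width: 0.0187
```

```bash
python3 -m handwheel '[[[-0.0016,0,-0.0066],[0,0,0],-1],[[-0.004,0,-0.0136],[0,0,0],-1],[[-0.0075,0,-0.02],[0,0,0],-1],[[-0.0121,0,-0.0257],[0,0,0],-1],[[-0.0176,0,-0.0306],[0,0,0],-1],[[-0.0238,0,-0.0344],[0,0,0],-1],[[-0.0306,0,-0.037],[0,0,0],-1],[[-0.0378,0,-0.0385],[0,0,0],-1],[[-0.0451,0,-0.0386],[0,0,0],-1],[[-0.0524,0,-0.0375],[0,0,0],-1]]'
```

```text
clock: 6.05
tool_pos: [0.4828, -0.0089, 0.0814]
ee_rot: [0.992, -0.0, -0.001, -0.129]
ft_force: [3.0, -0.2, 4.6]
gripper_width: 0.0187
```

```bash
python3 -m handwheel '[[[-0.0064,0,0.002],[0,0,0],-1],[[-0.0128,0,0.0055],[0,0,0],-1],[[-0.0185,0,0.0101],[0,0,0],-1],[[-0.0234,0,0.0156],[0,0,0],-1],[[-0.0272,0,0.0218],[0,0,0],-1],[[-0.0299,0,0.0286],[0,0,0],-1],[[-0.0313,0,0.0358],[0,0,0],-1],[[-0.0315,0,0.0431],[0,0,0],-1]]'
```

```text
clock: 6.85
tool_pos: [0.4517, -0.0089, 0.1251]
ee_rot: [0.992, -0.0, -0.0, -0.129]
ft_force: [8.2, 2.7, -3.4]
gripper_width: 0.0189
```

```bash
python3 -m handwheel '[[[0.0007,0,0.0067],[0,0,0],-1],[[0.0031,0,0.0136],[0,0,0],-1],[[0.0066,0,0.02],[0,0,0],-1],[[0.0112,0,0.0258],[0,0,0],-1],[[0.0166,0,0.0306],[0,0,0],-1],[[0.0229,0,0.0344],[0,0,0],-1],[[0.0255,0,0.0354],[0,0,0],-1],[[0.0255,0,0.0354],[0,0,0],-1]]'
```

```text
clock: 7.65
tool_pos: [0.477, -0.0089, 0.1606]
ee_rot: [0.992, -0.0, -0.0, -0.129]
ft_force: [2.1, 0.9, 0.2]
gripper_width: 0.0191
```

```bash
python3 -m handwheel '[[[-0.0015,0,-0.0006],[0,0,0],-1],[[-0.0015,0,-0.0006],[0,0,0],0],[[-0.0015,0,-0.0006],[0,0,0],0],[[-0.0015,0,-0.0006],[0,0,0],0],[[-0.0015,0,-0.0006],[0,0,0],0],[[-0.0015,-0.004,0.015],[0,0,0],0],[[-0.0015,-0.013,0.05],[0,0,0],0],[[-0.0015,-0.026,0.097],[0,0,0],0],[[-0.0015,-0.026,0.097],[0,0,0],0.3]]'
python3 - <<'E'
from h import *
c=manip.get_calibration('wrist'); im=manip.camera('wrist'); cv2.imwrite('pics/w3.png',im[:,:,::-1])
print(wray(c,(324.5,178),z=.167))
import pickle; pickle.dump(c,open('w3.pkl','wb'))
E
```

```text
clock: 8.55
tool_pos: [0.478, -0.0377, 0.2626]
ee_rot: [0.992, -0.001, 0.004, -0.129]
ft_force: [0.5, 0.8, -0.7]
gripper_width: 0.05
[0.48349834 0.03636566 0.167     ]
```

View pics/w3.png

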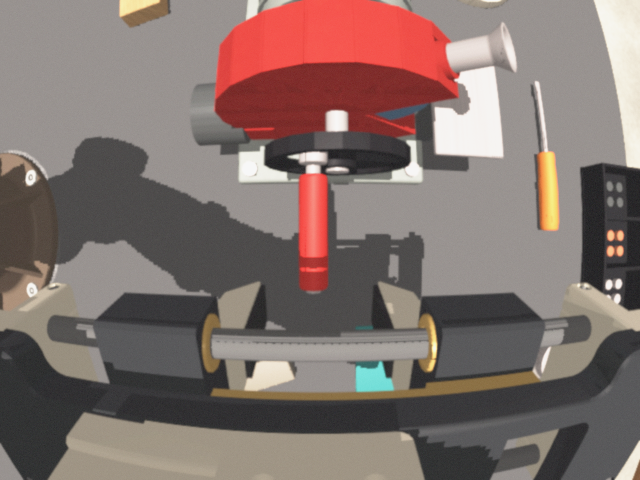

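```bash
python3 - <<'E'
from h import *
import pickle; c=pickle.load(open('w3.pkl','rb'))
from scipy.spatial.transform import Rotation as R
np.set_printoptions(precision=4,suppress=True)
print('handle', wray(c,(314,174),z=.167), wray(c,(314,290),z=.167),'hub',wray(c,(337,120),z=.13))
s=manip.state(); T=R.from_euler('z',77.5,degrees=True)*R.from_matrix(np.diag([1,-1,-1]))
print(s['tool_pos'],(T*R.from_quat(s['ee_rot']).inv()).as_rotvec(), np.array([.510,-.397,.2])-s['tool_pos'], s['joint_pos'])
print('yellow c',ray('top',(465.5,240.1),.064), 'bottle',ray('top',(457,187),0))
E
```

```text
handle [0.4762 0.0392 0.167 ] [ 0.4758 -0.042   0.167 ] hub [0.4949 0.0902 0.13  ]
[ 0.4769 -0.0362  0.2602] [-0.2216 -0.171   1.3459] [ 0.0331 -0.3608 -0.0602] [-0.4439  0.2336  0.7386  1.9155 -0.445   1.1627  0.4869]
yellow c [ 0.5119 -0.3964  0.064 ] bottle [ 0.6661 -0.4062  0.    ]
```

The handle is back at x = 0.476 m, the value measured before the turn. Next is the gauge.

```bash
python3 -m handwheel '[[[0.003,-0.036,0.01],[-0.022,-0.017,0.135],1],[[0.007,-0.072,0.01],[-0.044,-0.034,0.27],1],[[0.01,-0.108,0.01],[-0.066,-0.051,0.404],1],[[0.013,-0.144,0.01],[-0.088,-0.068,0.538],1],[[0.017,-0.18,0],[-0.11,-0.085,0.673],1],[[0.02,-0.216,-0.01],[-0.132,-0.102,0.808],1],[[0.023,-0.252,-0.02],[-0.155,-0.12,0.942],1],[[0.027,-0.29,-0.03],[-0.177,-0.137,1.077],1],[[0.03,-0.325,-0.04],[-0.2,-0.154,1.21],1],[[0.033,-0.361,-0.05],[-0.2216,-0.171,1.346],1]]'
python3 -m handwheel '[[[0,0,0],[0,0,0],1]]'
python3 - <<'E'
from h import *
from scipy.spatial.transform import Rotation as R
s=manip.state();c=manip.get_calibration('wrist'); im=manip.camera('wrist'); cv2.imwrite('pics/w4.png',im[:,:,::-1])
import pickle; pickle.dump(c,open('w4.pkl','wb'))
T=R.from_euler('z',77.5,degrees=True)*R.from_matrix(np.diag([1,-1,-1]))
print(s['tool_pos'],s['joint_pos'],(T*R.from_quat(s['ee_rot']).inv()).as_rotvec())
E
```

```text
clock: 9.6
tool_pos: [0.5099, -0.3976, 0.2082]
ee_rot: [0.778, 0.628, -0.0, -0.001]
ft_force: [-0.2, 0.9, -0.1]
gripper_width: 0.0916
clock: 9.7
tool_pos: [0.5072, -0.4016, 0.2059]
ee_rot: [0.778, 0.628, -0.002, -0.001]
ft_force: [-0.7, 0.3, 0.5]
gripper_width: 0.0919
[ 0.5071981  -0.40163929  0.20585857] [ 0.24888405  0.52987104  0.52040783  1.58331145 -0.28113247  1.1072388
  2.19612026] [ 0.00060615 -0.00427616 -0.00620991]
```

View pics/w4.png

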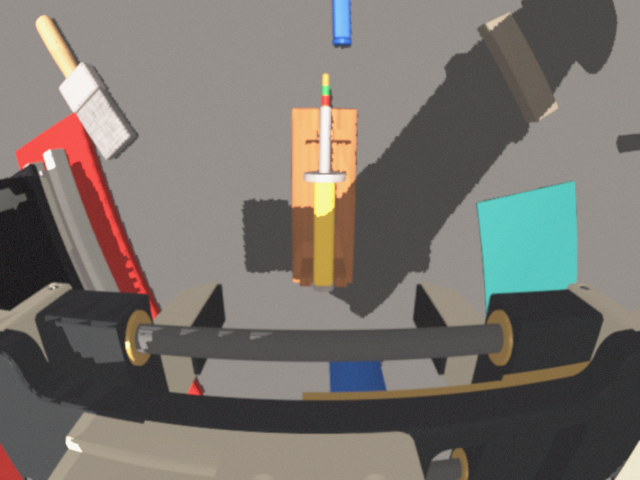

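```bash
python3 - <<'E'
from h import *
import pickle; c=pickle.load(open('w4.pkl','rb'))
np.set_printoptions(precision=4,suppress=True)
a=wray(c,(326,75),z=.06);b=wray(c,(325,176),z=.066);d=wray(c,(323.5,288),z=.063)
print(a,b,d,np.linalg.norm((a-d)[:2]),np.degrees(np.arctan2((a-d)[1],(a-d)[0])))
u=(a-d)/np.linalg.norm(a-d); print('mid', a-u*.129)
s=manip.state(); print(s['tool_pos'])
E
```

```text
[ 0.3863 -0.3696  0.06  ] [ 0.4641 -0.3872  0.066 ] [ 0.5568 -0.408   0.063 ] 0.17470351764238026 167.3102985072741
mid [ 0.5121 -0.3979  0.0622]
[ 0.5079 -0.3991  0.206 ]
```

The tip is at (326,75), the collar at (325,176) and the tail at (323,288). The measured length is 175 mm against the nominal 177, and the axis agrees with the plan, so I'm descending.

```bash
python3 -m handwheel '[[[0.003,0.001,-0.03],[0,0,0],1],[[0.003,0.001,-0.07],[0,0,0],1],[[0.003,0.001,-0.11],[0,-0.004,-0.006],1],[[0.003,0.001,-0.14],[0,-0.004,-0.006],1],[[0.003,0.001,-0.154],[0,-0.004,-0.006],1],[[0.003,0.001,-0.154],[0,-0.004,-0.006],0],[[0.003,0.001,-0.154],[0,-0.004,-0.006],0],[[0.003,0.001,-0.154],[0,-0.004,-0.006],0],[[0.003,0.001,-0.154],[0,-0.004,-0.006],0],[[0.003,0.001,-0.154],[0,-0.004,-0.006],0]]'
python3 - <<'E'
from h import *
im=manip.camera('wrist'); cv2.imwrite('pics/w5.png',im[:,:,::-1]); print(manip.state()['tool_pos'])
E
```

```text
clock: 10.75
tool_pos: [0.5115, -0.3984, 0.053]
ee_rot: [0.781, 0.625, 0.001, -0.0]
ft_force: [0.0, 0.5, 0.2]
gripper_width: 0.0564
[ 0.5112963  -0.39832593  0.05278214]
```

View pics/w5.png

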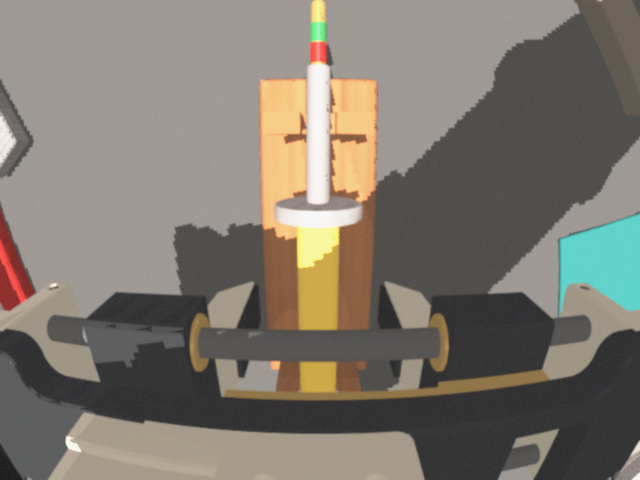

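The gauge is upright in the image at u≈318, centred between the pads. I'll close the gripper and lift.

```bash
python3 -m handwheel '[[[0,0,0],[0,0,0],-1],[[0,0,0],[0,0,0],-1],[[0,0,0],[0,0,0],-1],[[0,0,0],[0,0,0],-1],[[0,0,0],[0,0,0],-1],[[0,0,0],[0,0,0],-1],[[0,0,0],[0,0,0],-1],[[0,0,0],[0,0,0],-1]]'
python3 -m handwheel '[[[0,0,0.01],[0,0,0],-1],[[0,0,0.03],[0,0,0],-1],[[0,0,0.07],[0,0,0],-1],[[0,0,0.11],[0,0,0],-1],[[0,0,0.15],[0,0,0],-1],[[0,0,0.2],[0,0,0],-1],[[0,0,0.22],[0,0,0],-1],[[0,0,0.22],[0,0,0],-1]]'
python3 - <<'E'
from h import *
c=manip.get_calibration('wrist');im=manip.camera('wrist'); cv2.imwrite('pics/w6.png',im[:,:,::-1]); s=manip.state();print(s['tool_pos'],s['joint_pos'],s['ft_force'],s['ee_rot'])
import pickle; pickle.dump((c,s),open('w6.pkl','wb'))
E
```

```text
clock: 11.6
tool_pos: [0.5112, -0.3983, 0.0527]
ee_rot: [0.781, 0.625, 0.001, -0.0]
ft_force: [1.6, -0.6, -0.5]
gripper_width: 0.0158
clock: 12.4
tool_pos: [0.5122, -0.3997, 0.2774]
ee_rot: [0.781, 0.625, 0.002, 0.003]
ft_force: [-0.4, 0.1, -0.6]
gripper_width: 0.0157
[ 0.51156838 -0.39881004  0.27477018] [ 0.22866698  0.47759148  0.54718646  1.49108202 -0.25776237  1.24189554
  2.15926739] [ 0.38453018  0.70597507 -1.33962344] [0.78058787 0.62504358 0.00130594 0.00117887]
```

View pics/w6.png

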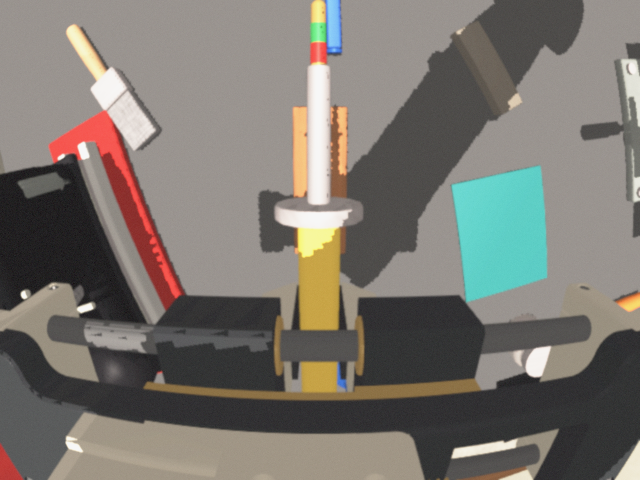

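```bash
cat >> h.py <<'E'
from scipy.spatial.transform import Rotation as Rot
a42=np.radians(42)
def Tins(yaw=0.):
    d=np.array([np.cos(a42),0,np.sin(a42)]); x=np.array([0,1.,0]); M=np.c_[x,d,np.cross(x,d)]
    return Rot.from_euler('z',yaw)*Rot.from_matrix(M)
def wpix(c,X):
    v=c['R']@X+c['t']; th=np.arctan2(np.hypot(v[0],v[1]),v[2]); u=v[:2]/np.hypot(v[0],v[1])*th
    return np.array([c['cx']+c['fx']*u[0],c['cy']+c['fy']*u[1]])
E
python3 - <<'E'
from h import *
import pickle; c,s=pickle.load(open('w6.pkl','rb'))
np.set_printoptions(precision=4,suppress=True)
T=Rot.from_quat(s['ee_rot']); zg=s['tool_pos'][2]+.008
for p in [(318,201),(318,66),(318,1)]:
    X=wray(c,p,z=zg+(0.017 if p[1]==201 else 0.0045 if p[1]==66 else 0.003)); print(p,T.inv().apply(X-s['tool_pos']))
X=wray(c,(319,214),z=zg);
s=manip.state();T=Rot.from_quat(s['ee_rot'])
print('rv',(Tins()*T.inv()).as_rotvec(), np.array([.7242,.119,.328])-s['tool_pos'])
E
```

```text
(318, 201) [-0.0007 -0.0533 -0.0252]
(318, 66) [-0.0006 -0.1015 -0.0129]
(318, 1) [-0.0006 -0.1279 -0.0114]
rv [-0.0809 -0.7265  0.2103] [0.2126 0.5178 0.0532]
```

```bash
python3 -m handwheel '[[[0.01,0.02,0.03],[0,0,0],-1],[[0.025,0.05,0.06],[-0.005,-0.045,0.013],-1],[[0.04,0.085,0.08],[-0.011,-0.1,0.029],-1],[[0.06,0.12,0.09],[-0.021,-0.19,0.055],-1],[[0.08,0.155,0.1],[-0.031,-0.28,0.081],-1],[[0.1,0.19,0.11],[-0.041,-0.37,0.107],-1],[[0.12,0.225,0.12],[-0.051,-0.46,0.133],-1],[[0.14,0.26,0.12],[-0.061,-0.55,0.16],-1],[[0.16,0.3,0.12],[-0.071,-0.64,0.185],-1],[[0.18,0.34,0.12],[-0.081,-0.7265,0.21],-1]]'
python3 - <<'E'
from h import *
np.set_printoptions(precision=4,suppress=True)
s=manip.state();T=Rot.from_quat(s['ee_rot'])
print('rv',(Tins()*T.inv()).as_rotvec(), np.array([.7242,.119,.328])-s['tool_pos'],s['joint_pos'],s['ft_force'])
E
```

```text
clock: 13.45
tool_pos: [0.6909, -0.0571, 0.3934]
ee_rot: [0.66, 0.66, 0.254, 0.254]
ft_force: [0.6, -0.3, -2.3]
gripper_width: 0.0153
rv [-0.0007  0.0015 -0.0009] [ 0.0333  0.1761 -0.0654] [-0.3137  0.0882  0.3555  1.8916 -0.1213  0.4352  1.6906] [ 0.616  -0.3091 -2.2541]
```

```bash
python3 -m handwheel '[[[0.008,0.035,0],[0,0,0],-1],[[0.015,0.075,0],[0,0,0],-1],[[0.023,0.115,-0.01],[0,0,0],-1],[[0.03,0.155,-0.03],[0,0,0],-1],[[0.033,0.176,-0.055],[0,0,0],-1],[[0.033,0.176,-0.0654],[0,0,0],-1],[[0.033,0.176,-0.0654],[0,0,0],-1]]'
python3 - <<'E'
from h import *
import pickle
np.set_printoptions(precision=4,suppress=True)
s=manip.state();c=manip.get_calibration('wrist');im=manip.camera('wrist'); cv2.imwrite('pics/w7.png',im[:,:,::-1])
pickle.dump((c,s),open('w7.pkl','wb'))
T=Rot.from_quat(s['ee_rot'])
print('rv',(Tins()*T.inv()).as_rotvec(), s['tool_pos'],np.array([.7242,.119,.328])-s['tool_pos'],s['joint_pos'],s['ft_force'])
for n in ('scene','top'): cv2.imwrite(f'pics/{n}7.png',manip.camera(n)[:,:,::-1])
x=cv2.imread('pics/scene7.png'); cv2.imwrite('pics/zs7.png',cv2.resize(x[170:320,240:420],None,fx=4,fy=4,interpolation=cv2.INTER_CUBIC))
x=cv2.imread('pics/top7.png'); cv2.imwrite('pics/zt7.png',cv2.resize(x[100:250,180:330],None,fx=4,fy=4,interpolation=cv2.INTER_CUBIC))
E
```

```text
clock: 14.15
tool_pos: [0.722, 0.119, 0.3237]
ee_rot: [0.66, 0.662, 0.251, 0.252]
ft_force: [-0.5, -0.3, -1.2]
gripper_width: 0.0157
rv [ 0.0025 -0.0047 -0.0018] [0.722  0.119  0.3237] [0.0022 0.     0.0043] [-0.6978  0.2347  0.4273  1.9111  0.3477  0.336   0.9689] [-0.4562 -0.2599 -1.221 ]
```

View pics/w7.png

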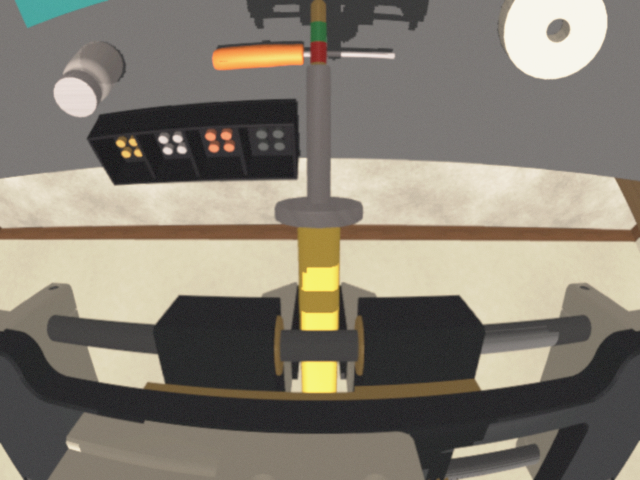

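View pics/zs7.png

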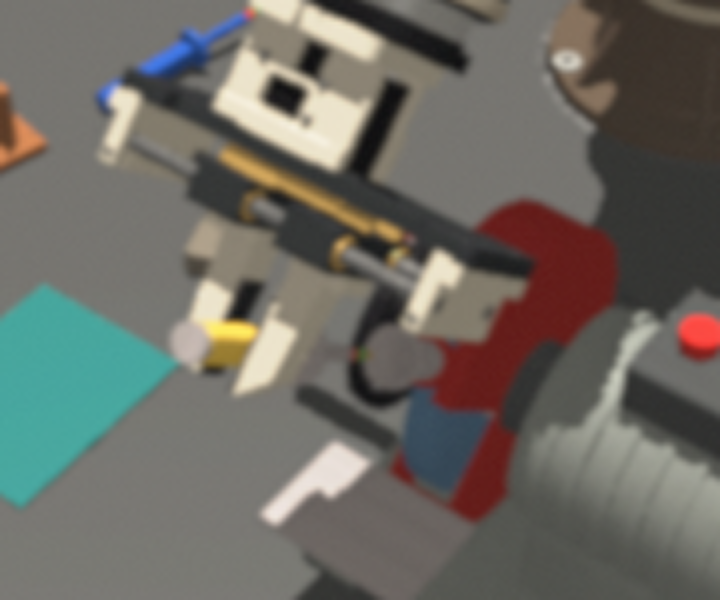

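View pics/zt7.png

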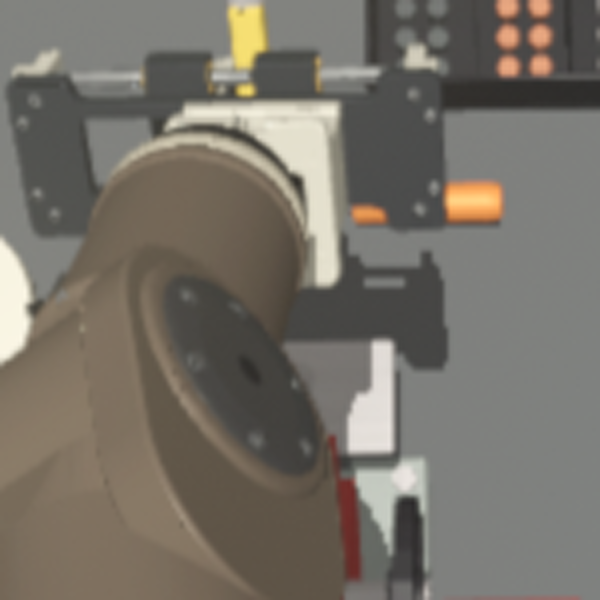

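```bash
python3 - <<'E'
from h import *
import pickle; c,s=pickle.load(open('w7.pkl','rb'))
np.set_printoptions(precision=4,suppress=True)
T=Rot.from_quat(s['ee_rot'])
tip=s['tool_pos']+T.apply([-.0006,-.128,-.008]); tip0=s['tool_pos']+T.apply([0,-.128,-.008])
pj=lambda n,X:(lambda v:v[:2]/v[2])(P(n)@np.r_[X,1])
d=np.array([np.cos(a42),0,np.sin(a42)])
M=np.array([.600,.119,.227])
print('tip',tip,pj('scene',tip),'M',pj('scene',M),pj('top',M), 'line off',(tip-M)-d*((tip-M)@d),(tip-M)@d)
for D in np.eye(3)*.005: print(pj('scene',M+D)-pj('scene',M),pj('top',M+D)-pj('top',M))
x=cv2.imread('pics/scene7.png'); cv2.imwrite('pics/zs7b.png',cv2.resize(x[230:290,310:370],None,fx=10,fy=10,interpolation=cv2.INTER_CUBIC))
x=cv2.imread('pics/scene0.png'); cv2.imwrite('pics/zs0b.png',cv2.resize(x[230:290,310:370],None,fx=10,fy=10,interpolation=cv2.INTER_CUBIC))
x=cv2.imread('pics/top0.png'); cv2.imwrite('pics/zt0b.png',cv2.resize(x[175:225,225:275],None,fx=12,fy=12,interpolation=cv2.INTER_CUBIC))
E
```

```text
tip [0.6212 0.118  0.2445] [331.6936 258.003 ] M [337.9508 258.1724] [251.045  193.8926] line off [ 0.0008 -0.001  -0.0009] 0.027438911830261557
[-1.4243  1.3751] [ 0.0014 -2.2545]
[1.9402 1.0906] [-2.3186  0.043 ]
[ 0.086  -1.6495] [-0.3293 -0.5691]
```

View pics/zs7b.png

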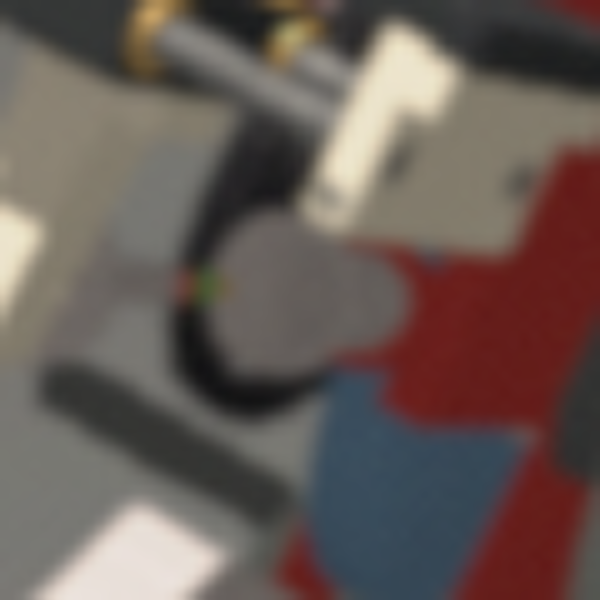

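View pics/zs0b.png

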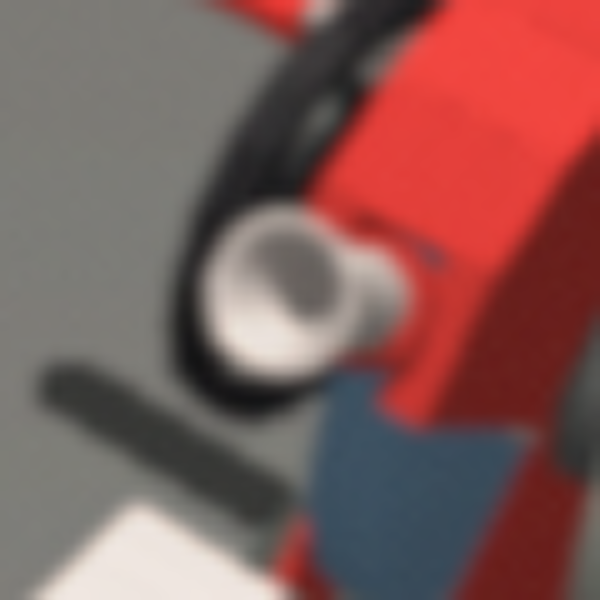

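View pics/zt0b.png

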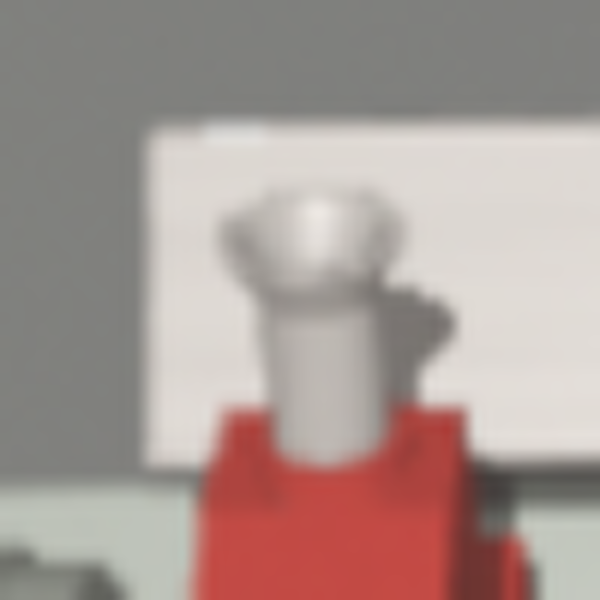

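```bash
python3 -m handwheel '[[[-0.0012,0.0006,0.0012],[0.0025,-0.0047,-0.0018],-1],[[-0.0123,0.0006,-0.0088],[0.0025,-0.0047,-0.0018],-1],[[-0.0235,0.0006,-0.0189],[0.0025,-0.0047,-0.0018],-1],[[-0.0346,0.0006,-0.0289],[0.0025,-0.0047,-0.0018],-1],[[-0.0421,0.0006,-0.0356],[0.0025,-0.0047,-0.0018],-1],[[-0.0421,0.0006,-0.0356],[0.0025,-0.0047,-0.0018],-1]]'
cat > st.py <<'E'
from h import *
np.set_printoptions(precision=4,suppress=True)
s=manip.state();T=Rot.from_quat(s['ee_rot'])
print('rv',(Tins()*T.inv()).as_rotvec(), s['tool_pos'],'F axial,y,perp',Tins().inv().apply(s['ft_force'])[[1,0,2]],s['moment'])
M=np.array([.599,.119,.226]); G=s['tool_pos']+T.apply([-.0006,-.049,-.008])
print('collar-M in tube axes (x=y,axial,perp)',Tins().inv().apply(G-M), 'tip',Tins().inv().apply(s['tool_pos']+T.apply([-.0006,-.128,-.008])-M))
E
python3 st.py
```

```text
clock: 14.9
tool_pos: [0.6811, 0.1167, 0.2928]
ee_rot: [0.661, 0.658, 0.256, 0.255]
ft_force: [0.4, -1.0, -0.3]
gripper_width: 0.0157
rv [-0.0034  0.0059  0.0042] [0.6811 0.1167 0.2928] F axial,y,perp [ 0.0821 -0.9812  0.5032] [ 0.0421  0.9526 -0.0078]
collar-M in tube axes (x=y,axial,perp) [-0.0027  0.0566 -0.0025] tip [-0.0023 -0.0224 -0.002 ]
```

```bash
python3 -m handwheel '[[[0.0013,0.0025,-0.0015],[-0.0034,0.0059,0.0042],-1],[[-0.0024,0.0025,-0.0048],[-0.0034,0.0059,0.0042],-1],[[-0.0061,0.0025,-0.0082],[-0.0034,0.0059,0.0042],-1],[[-0.0099,0.0025,-0.0115],[-0.0034,0.0059,0.0042],-1],[[-0.0099,0.0025,-0.0115],[-0.0034,0.0059,0.0042],-1]]'; python3 st.py
```

```text
clock: 15.4
tool_pos: [0.6704, 0.119, 0.2805]
ee_rot: [0.66, 0.66, 0.253, 0.253]
ft_force: [0.7, -0.9, -0.5]
gripper_width: 0.0156
rv [ 0.0006 -0.0012 -0.    ] [0.6704 0.119  0.2805] F axial,y,perp [ 0.2101 -0.8825  0.8287] [0.0487 0.9406 0.0221]
collar-M in tube axes (x=y,axial,perp) [-0.0006  0.0405 -0.0008] tip [-0.0006 -0.0385 -0.0009]
```

```bash
python3 -m handwheel '[[[-0.0033,0.0006,-0.0038],[0,0,0],-1],[[-0.007,0.0006,-0.0071],[0,0,0],-1],[[-0.0107,0.0006,-0.0104],[0,0,0],-1],[[-0.0145,0.0006,-0.0138],[0,0,0],-1],[[-0.0145,0.0006,-0.0138],[0,0,0],-1]]'; python3 st.py
```

```text
clock: 15.9
tool_pos: [0.655, 0.1198, 0.2658]
ee_rot: [0.66, 0.661, 0.252, 0.253]
ft_force: [0.3, 0.4, -1.3]
gripper_width: 0.0156
rv [ 0.0012 -0.0023 -0.0005] [0.655  0.1198 0.2658] F axial,y,perp [-0.64    0.4398  1.1483] [0.0613 0.9547 0.0146]
collar-M in tube axes (x=y,axial,perp) [ 0.0001  0.0193 -0.0002] tip [ 0.     -0.0597 -0.0004]
```

```bash
python3 -m handwheel '[[[-0.003,0,-0.0027],[0,-0.002,0],-1],[[-0.006,0,-0.0054],[0,-0.002,0],-1],[[-0.009,0,-0.008],[0,-0.002,0],-1],[[-0.0111,0,-0.01],[0,-0.002,0],-1],[[-0.0111,0,-0.01],[0,-0.002,0],-1]]'; python3 st.py
```

```text
clock: 16.4
tool_pos: [0.6443, 0.1199, 0.2563]
ee_rot: [0.66, 0.66, 0.253, 0.254]
ft_force: [2.7, 0.2, 1.2]
gripper_width: 0.0158
rv [ 0.0009  0.0008 -0.0006] [0.6443 0.1199 0.2563] F axial,y,perp [2.7977 0.2065 0.8834] [ 0.0037  0.1853 -0.0338]
collar-M in tube axes (x=y,axial,perp) [ 0.0002  0.0049 -0.0001] tip [ 0.0001 -0.0741 -0.0001]
```

```bash
python3 -m handwheel '[[[-0.0015,0,-0.0013],[0,0,0],-1],[[-0.003,0,-0.0027],[0,0,0],-1],[[-0.0037,0,-0.0033],[0,0,0],-1],[[-0.0037,0,-0.0033],[0,0,0],-1]]'; python3 st.py
```

```text
clock: 16.8
tool_pos: [0.6441, 0.1199, 0.2565]
ee_rot: [0.659, 0.659, 0.256, 0.255]
ft_force: [13.7, -2.3, 6.1]
gripper_width: 0.0154
rv [-0.0015  0.0075  0.0001] [0.6441 0.1199 0.2565] F axial,y,perp [14.286  -2.319   4.6118] [-0.4178 -2.1547 -0.236 ]
collar-M in tube axes (x=y,axial,perp) [ 0.0004  0.0049 -0.0002] tip [ 0.0005 -0.0741  0.0004]
```

```bash
python3 - <<'E'
from h import *
for n in ('scene','wrist'): cv2.imwrite(f'pics/{n}8.png',manip.camera(n)[:,:,::-1])
x=cv2.imread('pics/scene8.png'); cv2.imwrite('pics/zs8.png',cv2.resize(x[220:300,290:370],None,fx=8,fy=8,interpolation=cv2.INTER_CUBIC)[:600])
E
python3 st.py
```

```text
rv [-0.0015  0.0074  0.0001] [0.6441 0.1199 0.2565] F axial,y,perp [13.755  -2.4159  3.874 ] [-0.4097 -2.0781 -0.2641]
collar-M in tube axes (x=y,axial,perp) [ 0.0004  0.0049 -0.0002] tip [ 0.0005 -0.0741  0.0004]
```

View pics/zs8.png

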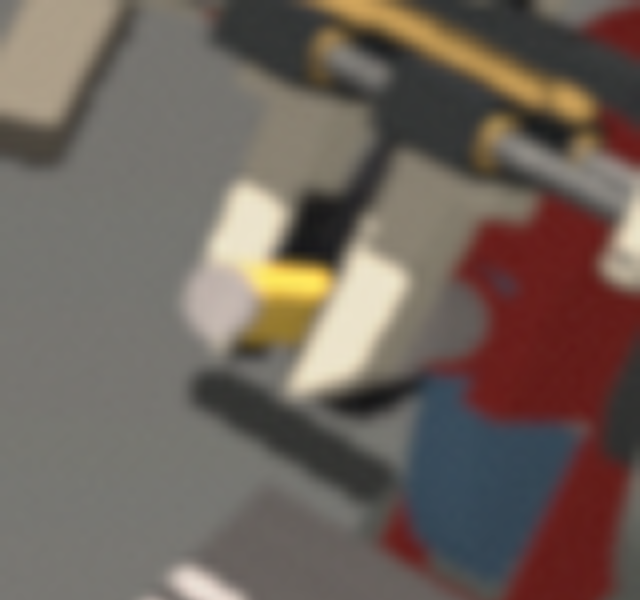

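View pics/wrist8.png

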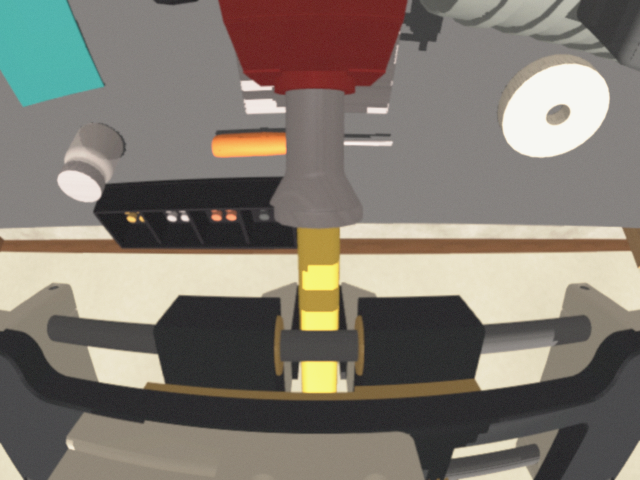

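```bash
python3 - <<'E'
import cv2
a=cv2.imread('pics/wrist7.png') if 0 else cv2.imread('pics/w7.png'); b=cv2.imread('pics/wrist8.png')
import numpy as np
z=lambda x:cv2.resize(x[150:250,265:375],None,fx=3.5,fy=5,interpolation=cv2.INTER_CUBIC)
cv2.imwrite('pics/cmp8.png',cv2.convertScaleAbs(np.hstack([z(a),z(b)]),alpha=1.6))
E
```

```text
(no output)
```

View pics/cmp8.png

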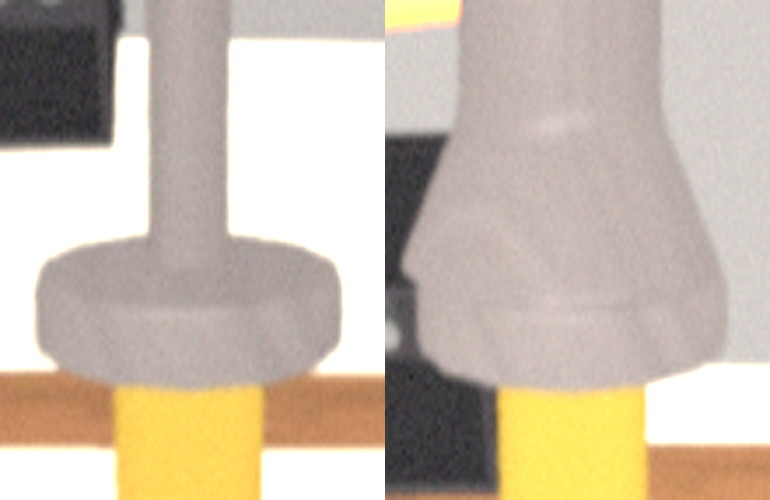

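```bash
python3 -m handwheel '[[[-0.003,-0.001,-0.0035],[0,0.005,0],-1],[[-0.0045,-0.001,-0.0055],[0,0.005,0],-1],[[-0.0045,-0.001,-0.0055],[0,0.005,0],-1]]'; python3 st.py
```

```text
clock: 17.2
tool_pos: [0.6442, 0.1198, 0.2562]
ee_rot: [0.659, 0.658, 0.259, 0.255]
ft_force: [11.4, -1.2, 14.1]
gripper_width: 0.0156
rv [-0.0056  0.0118 -0.0001] [0.6442 0.1198 0.2562] F axial,y,perp [17.9021 -1.1887 -2.8946] [-0.1838 -2.8173 -0.1203]
collar-M in tube axes (x=y,axial,perp) [0.0003 0.0047 0.0004] tip [ 0.0006 -0.0743  0.0014]
```

```bash
python3 -m handwheel '[[[0,0,0],[-0.005,0.011,0],-1],[[0.003,0,0.0027],[-0.005,0.011,0],-1],[[0.0074,0,0.0067],[-0.005,0.011,0],-1],[[0.0149,0,0.0134],[-0.005,0.011,0],-1],[[0.0223,0,0.02],[-0.005,0.011,0],-1]]'; python3 st.py
```

```text
clock: 17.7
tool_pos: [0.6658, 0.1197, 0.2752]
ee_rot: [0.66, 0.66, 0.253, 0.253]
ft_force: [-0.2, 0.5, -1.3]
gripper_width: 0.0158
rv [ 0.0001 -0.0013 -0.0001] [0.6658 0.1197 0.2752] F axial,y,perp [-1.0362  0.5139  0.7993] [ 0.071   0.9982 -0.0092]
collar-M in tube axes (x=y,axial,perp) [0.0001 0.0336 0.0001] tip [ 0.     -0.0454 -0.    ]
```

```bash
python3 -m handwheel '[[[0.0111,0,0.01],[0,0,0],-1],[[0.0223,0,0.02],[0,0,0],-1],[[0.0334,0,0.0301],[0,0,0],-1],[[0.0446,0,0.0401],[0,0,0],-1],[[0.0557,0,0.0502],[0,0,0],-1],[[0.0743,0,0.0669],[0,0,0],-1],[[0.0743,0,0.0669],[0,0,0],-1]]'; python3 st.py
python3 - <<'E'
from h import *
cv2.imwrite(f'pics/w9.png',manip.camera('wrist')[:,:,::-1])
s=manip.state(); print(s['joint_pos'])
E
```

```text
clock: 18.4
tool_pos: [0.742, 0.1192, 0.3438]
ee_rot: [0.66, 0.66, 0.254, 0.254]
ft_force: [1.5, 0.0, -0.9]
gripper_width: 0.0158
rv [-0.0008  0.0013  0.0009] [0.742  0.1192 0.3438] F axial,y,perp [0.4663 0.0039 1.6725] [0.0105 0.9266 0.0185]
collar-M in tube axes (x=y,axial,perp) [-0.0003  0.1361  0.0002] tip [-0.0002  0.0571  0.0003]
[-0.55645465  0.24187984  0.27076455  1.83916939  0.39057387  0.3930491
  0.94309796]
```

View pics/w9.png

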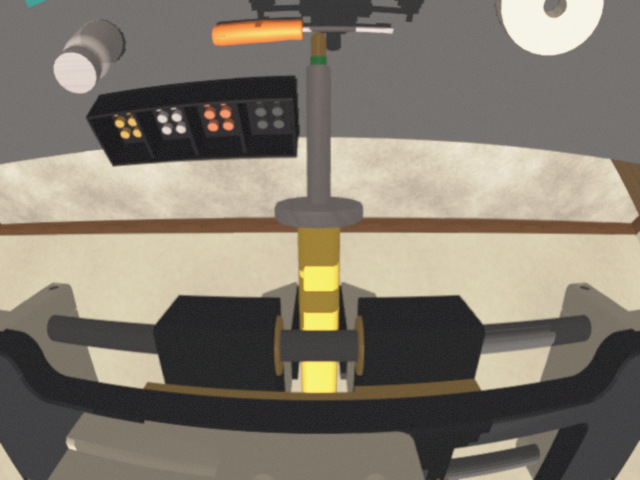

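```bash
python3 - <<'E'
from h import *
np.set_printoptions(precision=4,suppress=True)
im=cv2.imread('pics/w9.png'); print(im[20:72:2,318].tolist())
s=manip.state(); c=manip.get_calibration('wrist'); T=Rot.from_quat(s['ee_rot']); o=-c['R'].T@c['t']
ol=T.inv().apply(o-s['tool_pos'])
for p in [(318,66),(318,30),(318,34),(318,1)]:
    d=T.inv().apply(wray(c,p,z=o[2]-.1)-o); zz=-.0125 if p[1]==66 else -.0108
    print(p,ol+d*(zz-ol[2])/d[2])
F=Rot.from_euler('z',np.pi/2)*Rot.from_matrix(np.diag([1,-1,-1]))
print((F*T.inv()).as_rotvec())
E
```

```text
[[56, 58, 59], [54, 56, 57], [59, 58, 58], [79, 82, 88], [107, 107, 116], [92, 97, 105], [70, 94, 110], [58, 94, 118], [63, 103, 130], [61, 104, 128], [59, 100, 128], [60, 100, 129], [61, 101, 130], [60, 100, 128], [58, 100, 127], [61, 103, 129], [59, 102, 126], [62, 103, 125], [63, 107, 73], [65, 108, 52], [66, 109, 53], [65, 109, 55], [85, 105, 88], [106, 108, 116], [106, 109, 117], [108, 111, 117]]
(318, 66) [-0.0001 -0.1014 -0.0125]
(318, 30) [-0.0001 -0.1157 -0.0108]
(318, 34) [-0.0001 -0.1141 -0.0108]
(318, 1) [-0.0001 -0.1275 -0.0108]
[0.0003 0.7319 0.0013]
```

The pin now stands about 13 mm out of the stem, so it was pushed in by about 14 mm as expected. Next I move to the mat, levelling the gauge on the way.

```bash
python3 -m handwheel '[[[0.01,0,0.015],[0,0.03,0],-1],[[0.015,-0.01,0.025],[0,0.08,0],-1],[[0.01,-0.03,0.03],[0,0.16,0],-1],[[0,-0.06,0.03],[0,0.25,0],-1],[[-0.01,-0.095,0.02],[0,0.34,0],-1],[[-0.02,-0.13,0],[0,0.43,0],-1],[[-0.027,-0.165,-0.02],[0,0.52,0],-1],[[-0.027,-0.2,-0.04],[0,0.61,0.001],-1],[[-0.027,-0.235,-0.06],[0,0.69,0.001],-1],[[-0.027,-0.265,-0.08],[0,0.732,0.0013],-1]]'
python3 - <<'E'
from h import *
np.set_printoptions(precision=4,suppress=True)
s=manip.state(); T=Rot.from_quat(s['ee_rot'])
F=Rot.from_euler('z',np.pi/2)*Rot.from_matrix(np.diag([1,-1,-1]))
print((F*T.inv()).as_rotvec(),np.array([.715,-.175,.25])-s['tool_pos'],s['joint_pos'])
t=cv2.imread('pics/top0.png'); m=cv2.inRange(cv2.cvtColor(t,cv2.COLOR_BGR2HSV),(78,80,50),(98,255,255))[165:260,335:410]; ys,xs=np.nonzero(m)
r=cv2.minAreaRect(np.c_[xs+335,ys+165].astype(np.int32)); print(r,ray('top',r[0],.003),[ray('top',q,.003)[:2] for q in cv2.boxPoints(r)])
E
```

```text
clock: 19.45
tool_pos: [0.7123, -0.1479, 0.2591]
ee_rot: [0.708, 0.707, -0.003, -0.002]
ft_force: [0.2, 0.1, -1.1]
gripper_width: 0.0158
[ 0.0017 -0.0066  0.0016] [ 0.0027 -0.0271 -0.0091] [ 0.0452  0.6012  0.1526  1.2479 -0.0863  1.3051  1.7639]
((372.2344970703125, 211.9862060546875), (58.8394660949707, 48.50439453125), 86.633544921875) [ 0.601  -0.1731  0.003 ] [array([ 0.6792, -0.106 ]), array([ 0.6847, -0.2373]), array([ 0.5241, -0.239 ]), array([ 0.5191, -0.1102])]
```

```bash
python3 -m handwheel '[[[0.003,-0.015,-0.004],[0.0017,-0.0066,0.0016],-1],[[0.003,-0.025,-0.004],[0.0017,-0.0066,0.0016],-1],[[0.003,-0.025,-0.004],[0.0017,-0.0066,0.0016],-1],[[0.003,-0.025,-0.004],[0.0017,-0.0066,0.0016],-1],[[0.003,-0.025,-0.004],[0.0017,-0.0066,0.0016],-1],[[0.003,-0.025,-0.004],[0.0017,-0.0066,0.0016],-1]]'
python3 - <<'E'
from h import *
np.set_printoptions(precision=4,suppress=True)
s=manip.state(); T=Rot.from_quat(s['ee_rot'])
print('tip',s['tool_pos']+T.apply([0,-.1145,-.008]),'axis',-T.as_matrix()[:,1],np.abs(s['joint_vel']).max())
for n in ('scene','wrist'): cv2.imwrite(f'pics/{n}10.png',manip.camera(n)[:,:,::-1])
E
```

```text
clock: 20.05
tool_pos: [0.7157, -0.1712, 0.2563]
ee_rot: [0.706, 0.708, 0.001, 0.0]
ft_force: [0.2, 0.5, -0.8]
gripper_width: 0.0158
tip [ 0.6011 -0.1714  0.2641] axis [-1.     -0.002  -0.0018] 0.008564808195710165
```

View pics/scene10.png

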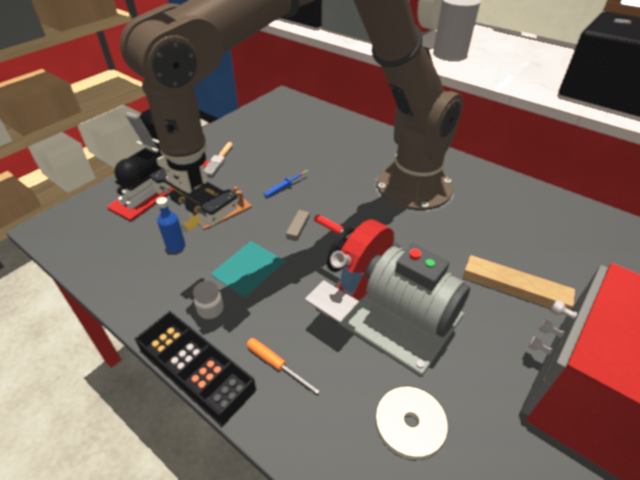

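View pics/wrist10.png

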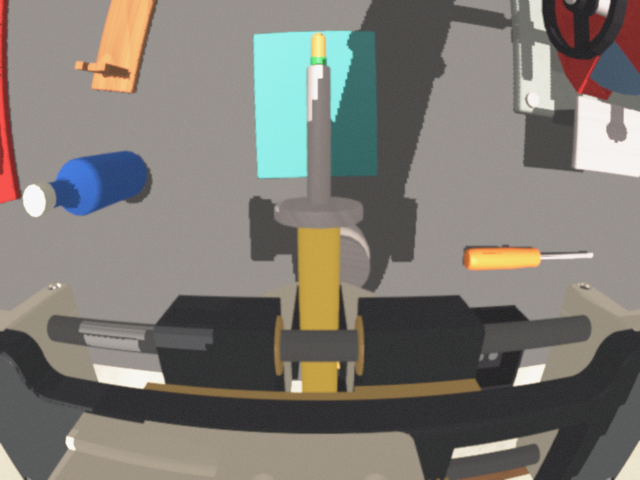

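The wrist view shows the gauge level, with its tip at (318,34) seen against the mat, and the pin unchanged. The bystanders are where they were.

```bash
python3 -m handwheel '[[[0,0,0],[0,0,0],-1],[[0,0,0],[0,0,0],-1],[[0,0,0],[0,0,0],-1],[[0,0,0],[0,0,0],-1]]'
python3 - <<'E'
from workcell import manip
import numpy as np
print(np.abs(manip.state()['joint_vel']).max()); print(manip.close_job()); print(manip.state()['tool_pos'])
E
```

```text
clock: 20.55
tool_pos: [0.7155, -0.1719, 0.2557]
ee_rot: [0.707, 0.708, 0.0, 0.0]
ft_force: [-0.3, 1.1, -1.3]
gripper_width: 0.0158
0.002061590094679526
the job is handed in; nothing more can be done
None
the job is handed in; nothing more can be done
```

I did the whole job in the order asked and handed it in at about 20.5 s; `close_job` gave no verdict.

- **Wheel:** I turned the handwheel a full turn by the red handle, about 3° past and then back a little. The handle was measured at x ≈ 0.476 m both before and after, with forces at the handle up to about 9 N.
- **Gauge:** I pushed it down the guide tube until it stopped hard. Pressed with about 18 N, it went no further, and the wrist picture shows the collar against the mouth. I then drew it out straight.
- **Pin:** It was pushed in about 13–14 mm by the picture, where 14 mm was expected. It looked the same over the mat as just after it was drawn out.
- **Finish:** The gauge is held level to about 0.1°, almost still, with its tip at about (0.601, −0.172, 0.264) m. That is near the mat's centre and about 26 cm above it. The bystanders in the last pictures stood where they were.

**Disagreement:** The collar stopped about 5 mm sooner along the tube than my measured mouth position predicted. I put this down to an error in that measurement, since the pin setting and the picture both show it seated. In the seated picture the tube's left edge stood slightly proud of the collar, by about 1–2 mm.

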